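Put the grating disc on its storage post and clip it on

TASK

Put the grating disc flat on the foot of its storage post, hub up, with the spindle through its hole. Then take the open retaining clip and push it sideways, mouth first, into the groove of the spindle above the disc until it snaps in, and press it fully home against the neck for a moment with about 10 N: feel for it, as the clip is spoilt by more than 20 N. Let go of everything and leave the other things on the worktop undisturbed.

Things in the scene. Friction and masses are not known exactly. Their poses are not given: they have to be found in the camera images.
- disc_post: storage post, fixed: dark steel foot plate 86 x 52 mm, 10 mm thick, slotted along its own x (long side), with an upright spindle. Origin: centre of the foot's underside; z up. The spindle is clamped in the slot on the foot's x axis (y = 0), anywhere within 9 mm either way of the origin: this offset differs each time and is NOT in the measured pose; the spindle does not move
- post_groove (a point): point at mid height of the spindle's groove, 44.5 mm over the worktop, above the foot's origin (not above the spindle, which may stand 9 mm off along x). Spindle: nut 24 mm diameter up to 17 mm over the worktop, shaft 22 mm diameter to 40 mm, groove from 40 to 49 mm with a round neck of 16 mm diameter, head 23 mm diameter from 49 to 58 mm
- grating_disc: loose round grating disc, 150 to 310 g: steel plate 100 mm diameter, 5 mm thick, with a raised hub collar in the middle, 60 mm outside diameter, its top 26 mm over the underside; hole 48 mm diameter right through. Origin: centre of the underside; z up through the hub. Lies hub up at the start. On the post the plate rests on the foot, origin 10 mm over the worktop
- clip: loose open retaining clip, dark grey plastic, 70 g, a flat fork 5 mm thick, mouth to its own +x. Origin: at the underside, on the axis of the spindle when the clip is home; z up. Jaws reach to x = +12 mm, 33 mm over their outsides. Bridge behind the seat begins at x = -8.5 mm; a spine runs back to x = -49 mm. Home: level, underside 42 mm over the worktop (2 mm of play either way)
- clip_tab (a point): point in the clip's upright tab, at clip x = -34 mm, y = 0, 27 mm over the clip's underside. The tab is 12 mm wide along the clip's y: grip it across this width. Its sides are free from x = -48 to -21 mm; in front of them stands a cross flange 28 mm wide and 4 mm thick that the fingers can push on. Tab and flange tops are 32 mm over the underside
- jaw_left (a joint): opening of the clip's left (+y) jaw, rad, 0 shut, sprung. The noses leave a gap of 9.4 mm; the 16 mm neck springs both open by about 0.15 rad, taking 4 to 7 N of push; past the neck they pull the clip on and close, 16 mm after first touch, and the bridge meets the neck: the push then rises. Over 20 N between clip and post (contacts summed) spoils the clip
- jaw_right (a joint): opening of the clip's right (-y) jaw, rad, the same way
- salt_shaker: loose bystander: salt shaker, 43 mm diameter, 73 mm high; origin centre of underside
- timer: loose bystander: kitchen timer with a ridged knob, 62 mm diameter, 44 mm high; origin centre of underside
- sink_plug: loose bystander: black sink plug, 52 mm diameter, 25 mm high; origin centre of underside
- mug_0: loose bystander: mug, 74 mm diameter, 92 mm high; origin centre of underside
- teaspoon_0: loose bystander: teaspoon 137 mm long near the front edge; origin centre of underside

How it is judged:
On the way, in this order (a step that is already met when the one before it is completed fails the run):
1. the grating disc lies flat on the foot of the post, spindle through its hole (horizontal distance between grating_disc and spindle_neck below 0.014 m and z of grating_disc in the frame of disc_post below 0.0125 m and angle between grating_disc's own z axis and vertical below 0.05 rad), for 0.2 s.
2. the clip is home in the groove and pressed against the neck with more than 7 N (horizontal distance between clip and spindle_neck below 0.0025 m and z of clip in the frame of disc_post between 0.038 and 0.046 m and contact force between clip and disc_post above 7 N), for 0.1 s.
At the end, for the whole second after the job is handed in: The disc lies flat on the foot (within 2.5 mm, tilt under 0.05 rad) round the spindle (centre within 14 mm of its axis); the clip sits in the groove, origin within 2.5 mm of the spindle's axis, underside 38 to 46 mm over the worktop, tilt under 0.25 rad; both at rest and let go (all of step 1 and horizontal distance between clip and spindle_neck below 0.0025 m and z of clip in the frame of disc_post between 0.038 and 0.046 m and angle between clip's own z axis and vertical below 0.25 rad and linear speed of each of clip, grating_disc below 0.02 m/s); the robot touches nothing.
It fails at once if the clip is pressed against the post with more than 20 N (contact force between clip and disc_post above 20 N).
It fails at once if a bystander is moved more than 25 mm (distance of any of salt_shaker, timer, sink_plug, mug_0, teaspoon_0 from where it was at the start of the episode above 0.025 m).
It also fails if it takes over 64 s, if anything falls off the work surface, if the arm or the gripper's body presses on something with over 40 N, if the wrist force passes 120 N, or if a joint passes its speed limit or range.

ROBOT

A 6-joint arm with a two-finger parallel gripper is mounted at the origin on a cart in front of the work surface, level with it; the furniture and walls round the work are solid. World frame = base frame: x ahead of the robot, y to its left, z up, the work surface at z = 0. Lengths are in m, angles in rad, forces in N, time in s.
With the tool pointing down it reaches from about 0.4 to 0.825 m from the base axis. Payload 7 kg.
Tool frame: the origin (TCP) lies midway between the tips of the shut fingers; the grasp point (between the pads) lies 19 mm behind it; z points along the fingers, y is the line along which they close (so a half turn about z gives the same grasp; the last joint's range is limited). The gripper opens to 88 mm and grips with 3 to 60 N. Pads are 19 mm wide; open, the fingers measure 130 mm over their backs; the gripper's body (78 mm by 193 mm) begins 47 mm behind the grasp point.
Start: joints at [1.476, 0.359, 0.012, 0, -1.224, -0.288], TCP at [0.252, 0.626, 0.227] pointing down, gripper open.
Joint ranges: [-3.07, 3.07], [-1.43, 2.12], [-1.02, 1.25], [-3.03, 1.67], [-3.05, -0], [-3.03, 3.03]. Speed limits (rad/s): [2.39, 2.39, 3.01, 3.14, 3.14, 3.14].

INTERFACE

Orientations are given as [roll, pitch, yaw] about the fixed x, y, z axes, in that order (R = Rz(yaw) Ry(pitch) Rx(roll)).
In Python, from station import arm gives the robot as it stands.
- The arm moves only by the tool servo_tool, never from a script. Its argument "deltas" is a list of rows, each a list of 7 numbers: the closure, from -1 (fully open) to 1 (shut), then the shift along the tool's x, y, z in mm, then the turn, a rotation vector about the tool's x, y, z in degrees. In form: [[gripper, x, y, z, ax, ay, az], ...]. A call has 1 to 20 rows; each row shifts and turns the commanded pose from where the row before left it, along the tool's axes as they then stand; what a row does not reach is not made up. A row lasts 1/12 s, in which the tool goes at most 41.7 mm and 7.16 degrees, less where a joint would pass 70% of its speed; a pose out of reach is approached as far as the arm can. A call is refused whole if a number of a shift passes 41.7 or a number of a turn 7.16, either way. A call with a gripper value outside its range is refused whole. The fingers move at their own pace and stop on an object; "squeeze" is the grip in N (left out, the last holds). Time passes only in rows, so rows that do not move let the fingers close. It gives the time, the measured TCP pose, the force, the opening and the grip force at its end, in the units of the state.
- arm.get_state(): the state, without advancing time (a new reading comes with each control period).
- arm.grab_frame(name): name is "side" or "top"; returns a dict with "color" (400x640x3 uint8, red, green, blue), "K" (3x3 intrinsics, pixels), "position" and "orientation" of the camera in the world. Camera axes: x right, y down, z forward; pixel columns grow to the right and rows downward; lengths in m; the calibration is good to about 2 mm. A picture is of the moment at which its call begins. There is no depth.
- arm.job_done(): hands the job in; it is judged then, once.
Trained networks look in a picture, given as the dict that the camera call returned (one of the last four; its "shot" number tells which), for a name from the list of things; names that differ only in an ending like _2 or _b are one class to them, and where a whole thing is asked for, a point or a joint stands for the part that bears it (a point fixed in the world has none). Each returns a list of dicts, best first, with "conf" (0 to 1); they miss things now and then, are a little off and sometimes report something else, mostly with a low value. They report only what shows in the picture. A call takes as long as a camera call.
- arm.recognise(query, picture): "at" ([x, y, z] in m, in the coordinates of the camera as it stood for that picture, good to about 4 mm: the middle of the surface that is visible of it).
The state is a dict: "t": time; "q": joint angles; "qd": joint speeds; "joint_efforts": joint torques, N m; "eef_pos": TCP position; "ee_rot": TCP orientation; "force": force on the tool from outside, world axes, zero at the start; "moment": the same for the moment, N m; "width": finger opening in m; "gripper_force": force on a finger pad.
Only numpy, scipy, OpenCV 4.12 (cv2) and the standard library are available. Lean on these libraries where they do the work, as an engineer would, in place of code of your own. Each camera call takes 0.05 s, during which the arm holds its last target. There are 200 camera calls.

## Working session

There is one attempt and no reset: what is moved stays moved. The work goes in short steps, Python scripts to look and compute and a tool call to move; the robot and the scene stay as the last step left them, time stands still between calls to the robot, and variables do not carry over. Pictures are saved under pics/ and viewed, at most 10 in all, crops included, and the job is handed in when it is done.

Besides the shell and the picture viewer there is one more tool, called after "Emit:" by a JSON object that holds its "op" and its "data". servo_tool: Moves the arm, as the interface text tells. Its arguments: {"type":"object","properties":{"deltas":{"type":"array","items":{"type":"array","items":{"type":"number"}}},"squeeze":{"type":"number"}},"required":["deltas"]}

```bash
mkdir -p pics
cat > h.py <<'E'
from station import arm
import numpy as np, cv2
from scipy.spatial.transform import Rotation as R
def cam(f):
    o=np.array(f["orientation"],float)
    Rm=o if o.shape==(3,3) else (R.from_euler('xyz',o).as_matrix() if o.size==3 else None)
    return np.array(f["K"]),Rm,np.array(f["position"])
def rec(n,f):
    K,Rm,p=cam(f); return [(round(d["conf"],2),np.round(Rm@np.array(d["at"])+p,4)) for d in arm.recognise(n,f)[:3]]
def px(f,P):
    K,Rm,p=cam(f); c=(np.atleast_2d(P)-p)@Rm; u=c@K.T; return u[:,:2]/u[:,2:]
def plane(f,uv,z):
    K,Rm,p=cam(f); uv=np.atleast_2d(uv); d=np.c_[uv,np.ones(len(uv))]@np.linalg.inv(K).T@Rm.T
    return p+d*((z-p[2])/d[:,2])[:,None]
def save(f,n,crop=None,s=1):
    im=f["color"][:,:,::-1]
    if crop: im=im[crop[1]:crop[3],crop[0]:crop[2]]
    cv2.imwrite("pics/"+n,cv2.resize(im,None,fx=s,fy=s,interpolation=cv2.INTER_CUBIC))
E
python3 - <<'E'
from h import *
s=arm.get_state();print({k:np.round(v,3) for k,v in s.items()})
F={n:arm.grab_frame(n) for n in("side","top")}
for n,f in F.items():
    save(f,n+"0.png"); print(n,f["orientation"],f["position"],f["K"])
    for q in["disc_post","grating_disc","clip","clip_tab","salt_shaker","timer","sink_plug","mug_0","teaspoon_0","post_groove"]:
        try:print(q,rec(q,f))
        except Exception as e:print(q,e)
E
```

```text
{'t': np.float64(0.0), 'q': array([ 1.476,  0.359,  0.011, -0.   , -1.224, -0.288]), 'qd': array([-0.   ,  0.001,  0.   , -0.001,  0.001, -0.   ]), 'joint_efforts': array([-0.0000e+00, -5.8271e+01,  2.9307e+01,  6.9980e+00,  7.0000e-03,
       -0.0000e+00]), 'eef_pos': array([0.252, 0.626, 0.226]), 'ee_rot': array([ 3.14 , -0.   , -0.383]), 'force': array([0.443, 0.698, 0.59 ]), 'moment': array([ 0.024,  0.014, -0.009]), 'gripper_force': np.float64(0.0), 'width': np.float64(0.088)}
side [-2.16714883 -0.01382952 -0.53561144] [ 0.09116253 -0.63802952  0.69172029] [[503.74708692   0.         323.14915246]
 [  0.         503.74708692 199.47044727]
 [  0.           0.           1.        ]]
disc_post [(0.63, array([0.5036, 0.1168, 0.0096]))]
grating_disc [(0.88, array([0.4112, 0.2973, 0.0042]))]
clip [(0.53, array([ 0.6099, -0.0375,  0.015 ]))]
clip_tab [(0.6, array([ 0.6102, -0.0383,  0.0152]))]
salt_shaker [(0.69, array([0.5244, 0.3481, 0.0387]))]
timer [(0.9, array([0.5251, 0.2687, 0.0201]))]
sink_plug [(0.59, array([0.6164, 0.2244, 0.0176]))]
mug_0 [(0.8, array([0.7348, 0.03  , 0.0611
[... 175 characters left out ...]
6 1.17742096] [[499.1508743    0.         322.92754804]
 [  0.         499.1508743  190.96745731]
 [  0.           0.           1.        ]]
disc_post [(0.86, array([0.5148, 0.1307, 0.0093]))]
grating_disc [(0.88, array([0.4152, 0.3165, 0.0047]))]
clip [(0.8, array([ 0.6143, -0.0225,  0.0054])), (0.56, array([0.7565, 0.0412, 0.0335]))]
clip_tab [(0.74, array([ 0.6127, -0.0202,  0.003 ]))]
salt_shaker [(0.75, array([0.528 , 0.3548, 0.0639]))]
timer [(0.41, array([0.4136, 0.3183, 0.0019]))]
sink_plug [(0.73, array([0.6197, 0.2386, 0.0166]))]
mug_0 [(0.85, array([0.7545, 0.0405, 0.0315]))]
teaspoon_0 [(0.48, array([0.5371, 0.2841, 0.0324]))]
post_groove [(0.68, array([0.5178, 0.1323, 0.0083]))]
```

View pics/side0.png

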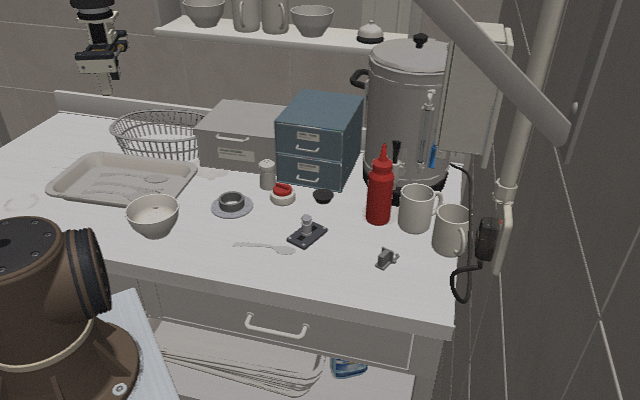

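View pics/top0.png

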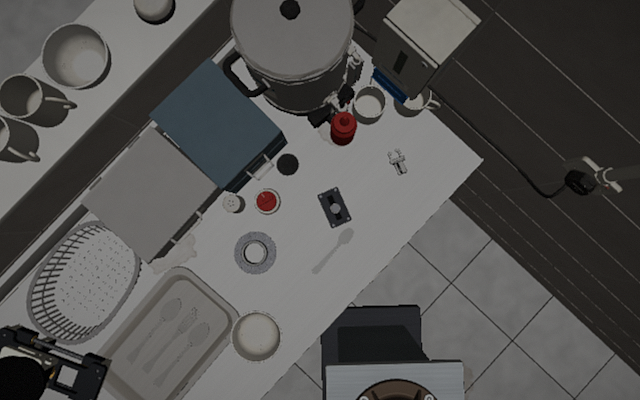

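The side view shows the disc at (231,205), the post at (307,232) and the clip at (386,259). In the top view they are at (255,253), (337,207) and (398,161). I'll zoom in on all three in one montage.

Run:
```python
from h import *
T=[]
for n,C in(("top",[(398,161),(337,207),(255,253)]),("side",[(386,259),(307,232),(231,205)])):
    im=cv2.imread(f"pics/{n}0.png")
    row=[]
    for (u,v),h in zip(C,(22,26,26)):
        c=im[v-h:v+h,u-h:u+h]; row.append(cv2.resize(c,(260,260),interpolation=cv2.INTER_CUBIC)); print(n,u-h,v-h,260/(2*h))
    T.append(np.hstack(row))
cv2.imwrite("pics/m.png",np.clip(np.vstack(T)*1.5,0,255).astype(np.uint8))
```

```text
top 376 139 5.909090909090909
top 311 181 5.0
top 229 227 5.0
side 364 237 5.909090909090909
side 281 206 5.0
side 205 179 5.0
```

View pics/m.png

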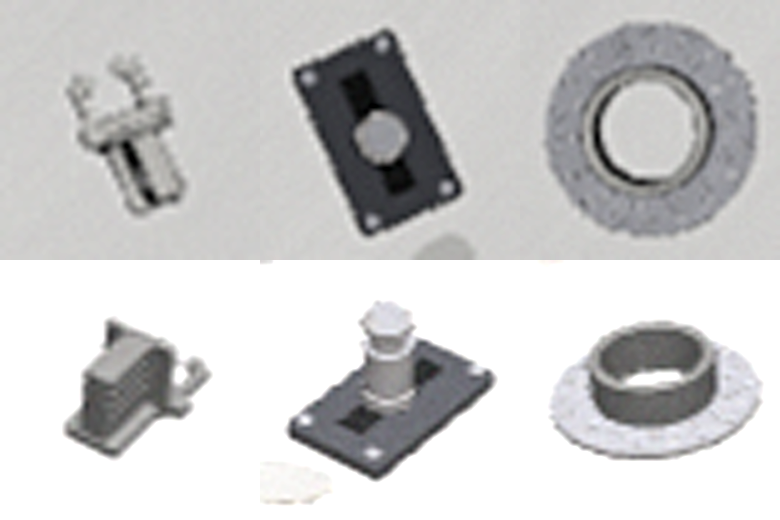

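The montage makes the poses clear. In the top view the clip's mouth points up and slightly left (world +x, a little +y), and the spindle stands near the foot's centre. Next I'll fit models to the silhouettes.

```bash
cat >> h.py <<'E'
from scipy.optimize import minimize
S=8
def box(x0,x1,y0,y1,z0,z1): return np.array([[x,y,z] for x in(x0,x1) for y in(y0,y1) for z in(z0,z1)],float)/1e3
def cyl(r,z0,z1,x=0):
    a=np.arange(0,2*np.pi,.2); return np.array([[x+r*np.cos(t),r*np.sin(t),z] for t in a for z in(z0,z1)])/1e3
CLIP=[box(-49,-8,-8,8,0,5),box(-48,-21,-6,6,0,32),box(-21,-17,-14,14,0,32),box(-14,-8.5,-12,12,0,5),box(-8.5,12,11,16.5,0,5),box(-8.5,12,-16.5,-11,0,5)]
DISC=[cyl(50,0,5),cyl(30,0,26)]
def post(off): return [box(-43,43,-26,26,0,10),cyl(12,0,17,off),cyl(11,17,40,off),cyl(8,40,49,off),cyl(11.5,49,58,off)]
def render(parts,x,y,yaw,f,roi,z=0):
    u0,v0,u1,v1=roi; m=np.zeros(((v1-v0)*S,(u1-u0)*S),np.uint8)
    Rz=R.from_euler('z',yaw).as_matrix()
    for P in parts:
        q=(px(f,P@Rz.T+[x,y,z])-[u0,v0]+.5)*S
        cv2.fillConvexPoly(m,cv2.convexHull(q.astype(np.float32)).astype(np.int32),1)
    return m
def mask(f,roi,thr):
    u0,v0,u1,v1=roi; c=f["color"][v0:v1,u0:u1].astype(float)
    bg=np.median(np.vstack([c[0],c[-1],c[:,0],c[:,-1]]),0)
    d=np.abs(c-bg).max(2)
    d=cv2.resize(d,None,fx=S,fy=S,interpolation=cv2.INTER_CUBIC)
    m=(d>thr).astype(np.uint8)
    n,l,st,ce=cv2.connectedComponentsWithStats(m); k=1+np.argmax(st[1:,4]); m=(l==k).astype(np.uint8)
    return m
def fit(mk,views,x0,step):
    # views: (frame, roi, mask); returns pose
    def c(v):
        e=0
        for f,roi,m in views:
            p,x,y,w,z=mk(v); r=render(p,x,y,w,f,roi,z); e+=(r^m).sum()/max(m.sum(),1)
        return e
    x0=np.array(x0,float); sim=np.vstack([x0]+[x0+np.eye(len(x0))[i]*step[i] for i in range(len(x0))])
    r=minimize(c,x0,method='Nelder-Mead',options=dict(initial_simplex=sim,xatol=1e-5,fatol=1e-5,maxiter=300)); return r.x,r.fun
E
python3 - <<'E'
from h import *
F={n:arm.grab_frame(n) for n in("side","top")}
J={"clip":({"top":(380,143,416,182),"side":(366,240,408,280)},lambda v:(CLIP,v[0],v[1],v[2],0),[.613,-.03,.35],[.01,.01,.2]),
"disc":({"top":(225,225,285,280),"side":(203,182,262,225)},lambda v:(DISC,v[0],v[1],0,0),[.414,.31],[.01,.01]),
"post":({"top":(311,181,362,232),"side":(281,206,335,255)},lambda v:(post(v[3]*1e3),v[0],v[1],v[2],0),[.51,.125,.4,0],[.01,.01,.2,.006])}
rows=[]
for k,(rois,mk,x0,st) in J.items():
    V={n:(F[n],rois[n],mask(F[n],rois[n],28)) for n in rois}
    for s in(["side","top"],["side"],["top"]): 
        v,e=fit(mk,[V[n] for n in s],x0,st); print(k,s,np.round(v,4),round(e,3))
        if len(s)==2: v2=v
    for n in V:
        f,roi,m=V[n]; p,x,y,w,z=mk(v2); r=render(p,x,y,w,f,roi,z); print(n,m.sum()/S/S,r.sum()/S/S)
        u0,v0,u1,v1=roi; im=cv2.resize(f["color"][v0:v1,u0:u1,::-1],None,fx=S,fy=S)
        for mm,c in((m,(0,255,0)),(r,(0,0,255))):
            cv2.drawContours(im,cv2.findContours(mm.copy(),cv2.RETR_EXTERNAL,cv2.CHAIN_APPROX_NONE)[0],-1,c,2)
        rows.append(cv2.resize(im,(260,260)))
cv2.imwrite("pics/fit.png",np.vstack([np.hstack(rows[0::2]),np.hstack(rows[1::2])]))
E
```

```text
clip ['side', 'top'] [ 0.6334 -0.0151  0.4774] 1.452
clip ['side'] [ 0.6345 -0.0184  0.4241] 0.143
clip ['top'] [ 0.6322 -0.0236  0.0147] 1.176
top 119.875 213.84375
side 340.546875 307.765625
disc ['side', 'top'] [0.4149 0.3163] 0.419
disc ['side'] [0.4145 0.3151] 0.052
disc ['top'] [0.4152 0.3175] 0.339
top 1084.96875 1449.046875
side 882.921875 924.140625
post ['side', 'top'] [ 0.5156  0.129   0.3885 -0.0031] 0.138
post ['side'] [ 0.5155  0.1275  0.4138 -0.0057] 0.069
post ['top'] [0.5159 0.1295 0.3816 0.0026] 0.036
top 833.96875 828.75
side 768.59375 826.375
```

View pics/fit.png

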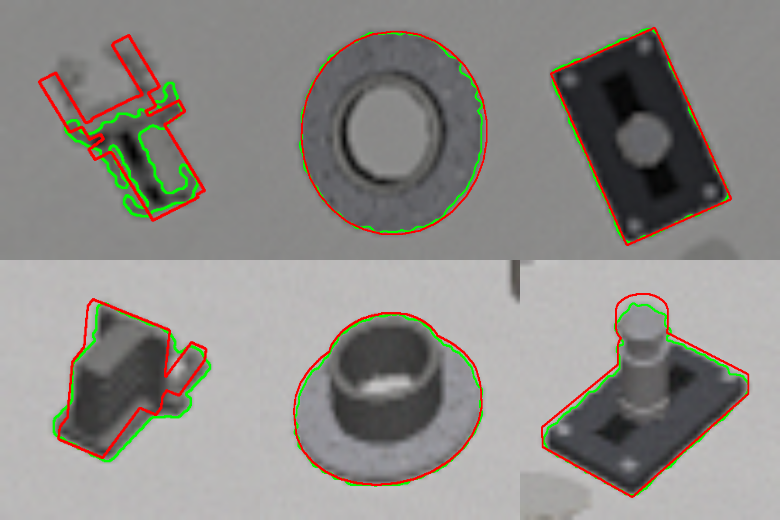

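The disc and foot fits are tight, but the top-view clip mask and the spindle offset need work. I'll use a lower threshold with closing for the clip, and fit the bright head blob for the spindle.

Run:
```python
from h import *
F={n:arm.grab_frame(n) for n in("side","top")}
ro={"top":(380,143,416,182),"side":(366,240,408,280)}
V={}
for n in ro:
    u0,v0,u1,v1=ro[n]; f=F[n]; c=f["color"][v0:v1,u0:u1].astype(float); bg=np.median(np.vstack([c[0],c[-1],c[:,0],c[:,-1]]),0)
    d=cv2.resize(np.abs(c-bg).max(2),None,fx=S,fy=S,interpolation=cv2.INTER_CUBIC)
    m=(d>(11 if n=="top" else 28)).astype(np.uint8); k=np.ones((17,17),np.uint8); m=cv2.morphologyEx(m,cv2.MORPH_CLOSE,k)
    V[n]=(f,ro[n],m)
mk=lambda v:(CLIP,v[0],v[1],v[2],0)
rows=[]
for s in(["side"],["top"],["side","top"]): v,e=fit(mk,[V[n] for n in s],[.633,-.018,.4],[.006,.006,.15]); print(s,np.round(v,4),round(e,3))
for n in V:
    f,roi,m=V[n]; r=render(*mk(v)[:4],f,roi); u0,v0,u1,v1=roi; im=cv2.resize(f["color"][v0:v1,u0:u1,::-1],None,fx=S,fy=S,interpolation=cv2.INTER_CUBIC)
    for mm,c in((m,(0,255,0)),(r,(0,0,255))): cv2.drawContours(im,cv2.findContours(mm.copy(),cv2.RETR_LIST,cv2.CHAIN_APPROX_NONE)[0],-1,c,1)
    rows.append(cv2.resize(im,(390,390)))
# head: bright blob within foot
for n,(u,v),h in(("top",(335,208),9),("side",(306,220),9)):
    g=F[n]["color"][v-h:v+h+1,u-h:u+h+1].mean(2); 
    if n=="top":
        w=np.clip(g-70,0,60); vv,uu=np.mgrid[-h:h+1,-h:h+1]; r=(uu**2+vv**2<64); c=np.array([(uu*w*r).sum(),(vv*w*r).sum()])/(w*r).sum()+[u,v]; print("head",c,plane(F[n],c,.058))
for n in F: # predicted heads for offsets
    for o in(-.006,-.003,0,.003,.006):
        P=np.array([.5157+o*np.cos(.39),.1285+o*np.sin(.39),.058]); print(n,o,np.round(px(F[n],P),1))
f=F["side"]; im=cv2.resize(f["color"][204:256,281:333,::-1],(390,390),interpolation=cv2.INTER_CUBIC)
for o,c in((-.006,(0,0,255)),(0,(0,255,0)),(.006,(255,0,0))):
    P=[p+[.5157,.1285,0] for p in [cyl(11.5,58,58,0)+[o*np.cos(.39),o*np.sin(.39),0]]]
    q=(px(f,P[0])-[281,204]+.5)*7.5; cv2.polylines(im,[q.astype(np.int32).reshape(-1,1,2)[::2]],True,c,1)
rows.append(im[:, :390]); print(rows[0].shape)
cv2.imwrite("pics/fit2.png",cv2.resize(np.hstack(rows),(798,266)))
```

```text
['side'] [ 0.6344 -0.0183  0.4467] 0.155
['top'] [ 0.6352 -0.0168  0.3621] 0.332
['side', 'top'] [ 0.6346 -0.0175  0.4233] 0.523
head [334.97857882 207.83513074] [[0.51305115 0.12816405 0.058     ]]
side -0.006 [[305.1 215.7]]
side -0.003 [[306.  215.1]]
side 0 [[306.9 214.4]]
side 0.003 [[307.8 213.8]]
side 0.006 [[308.6 213.1]]
top -0.006 [[335.9 209.1]]
top -0.003 [[335.3 207.9]]
top 0 [[334.8 206.7]]
top 0.003 [[334.2 205.4]]
top 0.006 [[333.7 204.2]]Traceback (most recent call last):
  File "<stdin>", line 28, in <module>
cv2.error: OpenCV(4.12.0) /io/opencv/modules/imgproc/src/drawing.cpp:2458: error: (-215:Assertion failed) p.checkVector(2, CV_32S) >= 0 in function 'polylines'
```

The spindle offset is about -3 mm, putting it at (0.513, 0.1275). The clip is at (0.6346, -0.0175) with yaw about 0.41, and the disc at (0.415, 0.316). Moving above the disc.

Emit:
{"op": "servo_tool", "data": {"deltas": [[-1,19,16.2,0,0,0,0],[-1,19,16.2,0,0,0,0],[-1,19,16.2,0,0,0,0],[-1,19,16.2,0,0,0,0],[-1,19,16.2,0,0,0,0],[-1,19,16.2,0,0,0,0],[-1,19,16.2,0,0,0,0],[-1,19,16.2,0,0,0,0],[-1,19,16.2,10,0,0,0],[-1,19,16.2,20,0,0,0],[-1,19,16.2,25,0,0,0],[-1,19,16.2,25,0,0,0],[-1,19,16.2,25,0,0,0],[-1,19,16.2,25,0,0,0]], "squeeze": 20}}

```text
t: 2.47
eef_pos: [0.4146, 0.3154, 0.096]
ee_rot: [-3.14, -0.0, -0.382]
force: [-0.4, -0.5, 0.3]
width: 0.0877
gripper_force: 0.0
```

Emit:
{"op": "servo_tool", "data": {"deltas": [[-1,0,0,15,0,0,0],[-1,0,-1,15,0,0,0],[-1,0,0,15,0,0,0],[-1,0,0,15,0,0,0],[-1,0,0,12,0,0,0],[-1,0,0,8,0,0,0],[-1,0,0,6,0,0,0],[-1,0,0,0,0,0,0],[1,0,0,0,0,0,0],[1,0,0,0,0,0,0],[1,0,0,0,0,0,0],[1,0,0,0,0,0,0],[1,0,0,0,0,0,0],[1,0,0,0,0,0,0],[1,0,0,0,0,0,0],[1,0,0,0,0,0,0]], "squeeze": 20}}

```text
t: 3.8
eef_pos: [0.4147, 0.3176, 0.011]
ee_rot: [-3.141, -0.0, -0.383]
force: [-1.9, -0.1, 6.3]
width: 0.058
gripper_force: 20.0
```

Emit:
{"op": "servo_tool", "data": {"deltas": [[1,0,0,-8,0,0,0],[1,0,0,-15,0,0,0],[1,0,0,-20,0,0,0],[1,0,0,-25,0,0,0],[1,0,0,-25,0,0,0],[1,0,0,-15,0,0,0],[1,0,0,-5,0,0,0],[1,0,0,0,0,0,0]]}}

```text
t: 4.47
eef_pos: [0.4148, 0.3177, 0.1247]
ee_rot: [-3.139, -0.0, -0.383]
force: [-0.3, -0.3, -3.7]
width: 0.0581
gripper_force: 20.0
```

Run:
```python
from h import *
s=arm.get_state(); print(s["eef_pos"],s["force"],s["width"])
F={n:arm.grab_frame(n) for n in("side","top")}
ims=[]
for n in F:
    print(n,rec("grating_disc",F[n]))
    u,v=px(F[n],s["eef_pos"])[0].astype(int); print(u,v)
    im=F[n]["color"][max(v-60,0):v+60,max(u-60,0):u+60,::-1]; ims.append(cv2.resize(im,(390,390),interpolation=cv2.INTER_CUBIC))
cv2.imwrite("pics/held.png",np.hstack(ims))
```

```text
[0.4147528  0.31769695 0.12474306] [-0.27729171 -0.28351636 -3.67222067] 0.05807546632703024
side [(0.68, array([0.4078, 0.2936, 0.1185]))]
226 160
top [(0.8, array([0.4499, 0.3041, 0.119 ]))]
246 256
```

View pics/held.png

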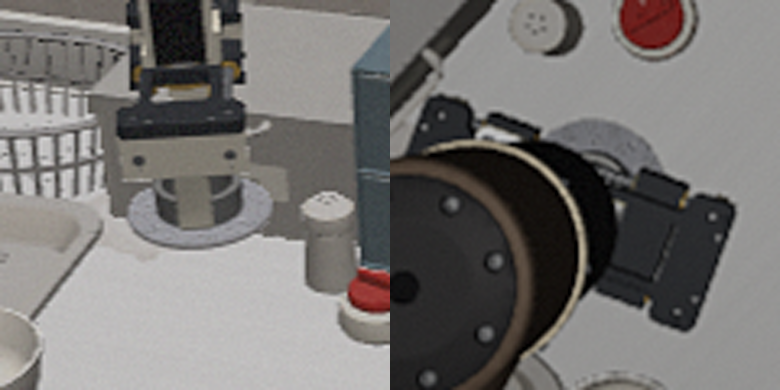

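The disc hangs level in the grip (side tile, around (200,205)). Carrying it over the spindle.

Emit:
{"op": "servo_tool", "data": {"deltas": [[1,8.2,7,0,0,0,0],[1,16,14,0,0,0,0],[1,16,14,0,0,0,0],[1,16,14,0,0,0,0],[1,16,14,0,0,0,0],[1,16,14,0,0,0,0],[1,16,14,0,0,0,0],[1,16,14,0,0,0,0],[1,16,14,0,0,0,0],[1,16,14,0,0,0,0],[1,10,7,0,0,0,0],[1,0,0,0,0,0,0],[1,0,0,0,0,0,0]]}}

```text
t: 5.75
eef_pos: [0.5126, 0.126, 0.1228]
ee_rot: [3.14, 0.001, -0.385]
force: [0.4, -0.7, -3.4]
width: 0.058
gripper_force: 20.0
```

Run:
```python
from h import *
s=arm.get_state(); e=s["eef_pos"];print(e)
f=arm.grab_frame("side"); print(rec("grating_disc",f))
u,v=px(f,[.513,.1275,.07])[0].astype(int)
r=(u-45,v-45,u+45,v+45)
im=cv2.resize(f["color"][r[1]:r[3],r[0]:r[2],::-1],None,fx=6,fy=6,interpolation=cv2.INTER_CUBIC)
for P,c in((DISC[0][::2]+[e[0],e[1],e[2]-.011],(0,0,255)),(cyl(30,26,26)[::2]+[e[0],e[1],e[2]-.011],(0,0,255)),(cyl(11.5,58,58)[::2]+[.513,.1275,0],(0,255,0)),(cyl(12,10,10)[::2]+[.513,.1275,0],(0,255,0))):
    q=((px(f,P)-[r[0],r[1]]+.5)*6).astype(np.int32); cv2.polylines(im,[q.reshape(-1,1,2)],True,c,1)
cv2.imwrite("pics/over.png",im)
```

```text
[0.51261564 0.12604607 0.12279631]
[(0.96, array([0.4929, 0.0991, 0.1156]))]
```

View pics/over.png

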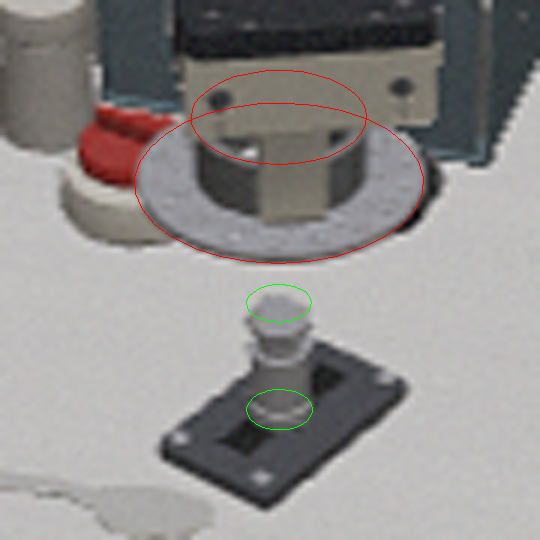

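The red model outline matches the held disc, and the green spindle model agrees to about 1 px. The hole is centred over the spindle head at (279,305), so I'm lowering it.

Emit:
{"op": "servo_tool", "data": {"deltas": [[1,-0.6,-1.4,8,0,0,0],[1,0,0,12,0,0,0],[1,0,0,12,0,0,0],[1,0,0,12,0,0,0],[1,0,0,12,0,0,0],[1,0,0,12,0,0,0],[1,0,0,12,0,0,0],[1,0,0,8,0,0,0],[1,0,0,5,0,0,0],[1,0,0,3,0,0,0],[1,0,0,2,0,0,0],[1,0,0,0,0,0,0]]}}

```text
t: 6.85
eef_pos: [0.5127, 0.1286, 0.0255]
ee_rot: [-3.142, -0.0, -0.383]
force: [-0.2, 0.1, -1.4]
width: 0.0581
gripper_force: 20.0
```

Emit:
{"op": "servo_tool", "data": {"deltas": [[1,0,0,1,0,0,0],[1,0,0,1,0,0,0],[1,0,0,1,0,0,0],[1,0,0,1,0,0,0],[1,0,0,0,0,0,0]]}}

```text
t: 7.27
eef_pos: [0.5127, 0.1283, 0.0215]
ee_rot: [-3.142, -0.0, -0.383]
force: [-0.4, -0.1, -3.3]
width: 0.0582
gripper_force: 20.0
```

Emit:
{"op": "servo_tool", "data": {"deltas": [[1,0,0,0.7,0,0,0],[1,0,0,0.7,0,0,0],[1,0,0,0,0,0,0]]}}

```text
t: 7.52
eef_pos: [0.5128, 0.1284, 0.021]
ee_rot: [-3.141, -0.0, -0.383]
force: [-2.7, -1.1, 7.7]
width: 0.0581
gripper_force: 20.0
```

Emit:
{"op": "servo_tool", "data": {"deltas": [[-1,0,0,0,0,0,0],[-1,0,0,0,0,0,0],[-1,0,0,0,0,0,0],[-1,0,0,0,0,0,0],[-1,0,0,-5,0,0,0],[-1,0,0,-15,0,0,0],[-1,0,0,-25,0,0,0],[-1,0,0,-30,0,0,0],[-1,0,0,-30,0,0,0],[-1,0,0,0,0,0,-6.5],[-1,0,0,0,0,0,-6.5],[-1,0,0,0,0,0,-6.5],[-1,0,0,0,0,0,-6.5],[-1,0,0,0,0,0,-6.5],[-1,0,0,0,0,0,-6.5],[-1,0,0,0,0,0,-6.5],[-1,0,0,0,0,0,0]]}}

```text
t: 8.93
eef_pos: [0.5127, 0.1284, 0.1255]
ee_rot: [-3.142, -0.0, 0.417]
force: [0.2, 1.1, 0.6]
width: 0.0877
gripper_force: 0.0
```

Run:
```python
from h import *
f=arm.grab_frame("side"); 
u,v=px(f,[.513,.1275,.03])[0].astype(int)
r=(u-40,v-32,u+40,v+32)
im=cv2.resize(f["color"][r[1]:r[3],r[0]:r[2],::-1],None,fx=5,fy=5,interpolation=cv2.INTER_CUBIC)
for P,c in((DISC[0][1::2]+[.513,.1275,.01],(0,0,255)),(cyl(11.5,58,58)[::2]+[.513,.1275,0],(0,255,0))):
    q=((px(f,P)-[r[0],r[1]]+.5)*5).astype(np.int32); cv2.polylines(im,[q.reshape(-1,1,2)],True,c,1)
cv2.imwrite("pics/placed.png",im); t=arm.grab_frame("top"); print(rec("grating_disc",f),rec("grating_disc",t))
```

```text
[(0.79, array([0.5028, 0.1064, 0.014 ]))] []
```

View pics/placed.png

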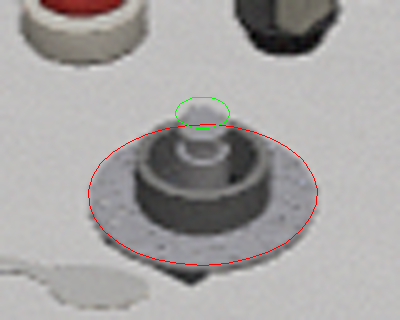

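The disc lies flat round the spindle (hub centre at (203,165), head at (202,113)). Going to the clip.

Emit:
{"op": "servo_tool", "data": {"deltas": [[-1,1,9,0,0,0,0],[-1,2.1,18.3,0,0,0,0],[-1,2.1,18.3,0,0,0,0],[-1,2.1,18.3,0,0,0,0],[-1,2.1,18.3,0,0,0,0],[-1,2.1,18.3,0,0,0,0],[-1,2.1,18.3,0,0,0,0],[-1,2.1,18.3,0,0,0,0],[-1,2.1,18.3,0,0,0,0],[-1,2.1,18.3,0,0,0,0],[-1,1.5,9,15,0,0,0],[-1,0,0,20,0,0,0],[-1,0,0,20,0,0,0],[-1,0,0,10,0,0,0],[-1,0,0,0,0,0,0]]}}

```text
t: 10.38
eef_pos: [0.6036, -0.0313, 0.0576]
ee_rot: [-3.141, 0.005, 0.41]
force: [-0.4, -1.2, 0.2]
width: 0.0875
gripper_force: 0.0
```

Run:
```python
from h import *
s=arm.get_state(); e=np.array(s["eef_pos"]);y=s["ee_rot"][2];print(e,y)
f=arm.grab_frame("side"); 
u,v=px(f,[.61,-.03,.03])[0].astype(int)
r=(u-32,v-32,u+32,v+32)
im=cv2.resize(f["color"][r[1]:r[3],r[0]:r[2],::-1],None,fx=8,fy=8,interpolation=cv2.INTER_CUBIC)
Rz=R.from_euler('z',.41).as_matrix()
for p in CLIP[:4]:
    q=((px(f,p@Rz.T+[.6346,-.0175,0])-[r[0],r[1]]+.5)*8).astype(np.int32); cv2.polylines(im,[cv2.convexHull(q.reshape(-1,1,2))],True,(0,0,255),1)
cv2.imwrite("pics/clip1.png",im)
```

```text
[ 0.60364338 -0.03130149  0.05759834] 0.4095519542682422
```

View pics/clip1.png

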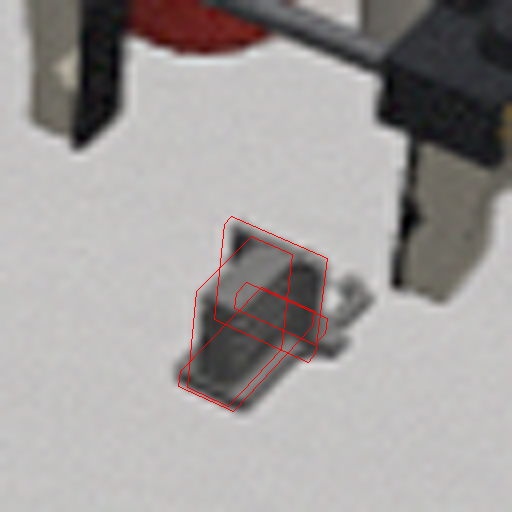

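Apart from about 1 px, the outline matches the clip, with the flange from (235,228) to (328,260). The fingers straddle the tab. Descending and gripping.

Emit:
{"op": "servo_tool", "data": {"deltas": [[-1,1,0,8,0,0,0],[-1,0,0,12,0,0,0],[-1,0,0,12,0,0,0],[-1,0,0,10,0,0,0],[-1,0,0,5,0,0,0],[-1,0,0,0,0,0,0],[0.2,0,0,0,0,0,0],[0.5,0,0,0,0,0,0],[0.6,0,0,0,0,0,0],[1,0,0,0,0,0,0],[1,0,0,0,0,0,0],[1,0,0,0,0,0,0],[1,0,0,0,0,0,0],[1,0,0,0,0,0,0],[1,0,0,0,0,0,0]], "squeeze": 30}}

```text
t: 11.68
eef_pos: [0.6063, -0.0301, 0.0132]
ee_rot: [-3.142, -0.0, 0.411]
force: [-0.2, 0.2, 0.2]
width: 0.0334
gripper_force: 0.0
```

Emit:
{"op": "servo_tool", "data": {"deltas": [[0.2,-2,0,2,0,0,0],[0.2,0,0,2,0,0,0],[1,0,0,0,0,0,0],[1,0,0,0,0,0,0],[1,0,0,0,0,0,0],[1,0,0,0,0,0,0],[1,0,0,0,0,0,0],[1,0,0,0,0,0,0],[1,0,0,0,0,0,0],[1,0,0,0,0,0,0],[1,0,0,0,0,0,0]]}}

```text
t: 12.6
eef_pos: [0.6045, -0.0309, 0.0092]
ee_rot: [3.142, -0.0, 0.411]
force: [-0.4, -0.5, -0.6]
width: 0.0118
gripper_force: 30.0
```

Gripped, with the tab measuring 11.8 mm. Lifting and carrying the clip behind the spindle.

Emit:
{"op": "servo_tool", "data": {"deltas": [[1,0,0,-8,0,0,0],[1,0,0,-20,0,0,0],[1,0,0,-25,0,0,0],[1,0,0,-25,0,0,0],[1,0,0,-20,0,0,0],[1,-5,-8,-10,0,0,0],[1,-9,-16.8,0,0,0,0],[1,-9,-16.8,0,0,0,0],[1,-9,-16.8,0,0,0,0],[1,-9,-16.8,0,0,0,0],[1,-9,-16.8,0,0,0,0],[1,-9,-16.8,0,0,0,0],[1,-9,-16.8,0,0,0,0],[1,-9,-16.8,0,0,0,0],[1,-9,-16.8,0,0,0,0],[1,-8,-14,0,0,0,0],[1,-5,-8.6,0,0,0,0],[1,0,0,0,0,0,0],[1,0,0,0,0,0,0]]}}

```text
t: 14.18
eef_pos: [0.4408, 0.0964, 0.1174]
ee_rot: [-3.142, -0.0, 0.413]
force: [0.2, -0.7, 0.4]
width: 0.0121
gripper_force: 30.0
```

Emit:
{"op": "servo_tool", "data": {"deltas": [[1,0,0,8,0,0,0],[1,0,0,12,0,0,0],[1,0,0,15,0,0,0],[1,0,0,15,0,0,0],[1,0,0,10,0,0,0],[1,0,0,6,0,0,0],[1,0,0,0,0,0,0],[1,0,0,0,0,0,0]]}}

```text
t: 14.85
eef_pos: [0.4411, 0.0957, 0.0508]
ee_rot: [3.141, 0.001, 0.411]
force: [0.3, 0.4, -0.8]
width: 0.0119
gripper_force: 30.0
```

Run:
```python
from h import *
s=arm.get_state(); e=np.array(s["eef_pos"]);y=s["ee_rot"][2];print(np.round(e,4),y,np.round(s["force"],2))
a=np.array([np.cos(y),np.sin(y),0]); o=e+.033*a; o[2]=e[2]-.0092
d=np.array([.513,.1275])-o[:2]; print("origin",o,"along",d@a[:2],"lat",-d[0]*a[1]+d[1]*a[0])
ims=[]
for n in("side","top"):
    f=arm.grab_frame(n); c=np.array([.49,.115,.045]); u,v=px(f,c)[0].astype(int); h=32; k=12
    r=(u-h,v-h,u+h,v+h); im=cv2.resize(f["color"][r[1]:r[3],r[0]:r[2],::-1],None,fx=k,fy=k,interpolation=cv2.INTER_CUBIC)
    Rz=R.from_euler('z',y).as_matrix()
    L=[(p@Rz.T+o,(0,0,255)) for p in CLIP]+[(cyl(11.5,49,58)+[.513,.1275,0],(0,255,0)),(cyl(8,40,49)+[.513,.1275,0],(0,255,0))]
    for P,col in L:
        q=((px(f,P)-[r[0],r[1]]+.5)*k).astype(np.int32); cv2.polylines(im,[cv2.convexHull(q.reshape(-1,1,2))],True,col,1)
    ims.append(im[:, :])
cv2.imwrite("pics/pre.png",cv2.resize(np.hstack(ims),(800,400),interpolation=cv2.INTER_AREA))
```

```text
[0.4411 0.0957 0.0508] 0.41084589062338206 [ 0.31  0.41 -0.81]
origin [0.47137595 0.10891272 0.04156943] along 0.045583717844410815 lat 0.00041649212174317204
```

View pics/pre.png

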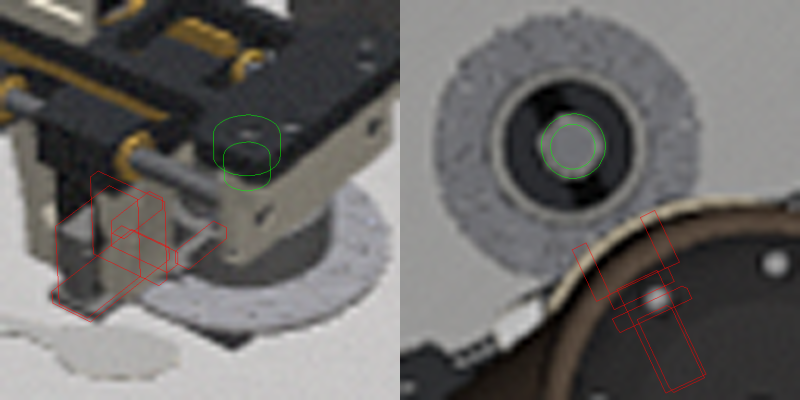

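Both overlays match within about 1 px, and the side view's small bias is the same for spindle and clip. Lateral offset is about 0.5 mm with 45 mm left to home. Advancing to just before first touch.

Emit:
{"op": "servo_tool", "data": {"deltas": [[1,3,-0.6,-0.3,0,0,0],[1,6,0,0,0,0,0],[1,6,0,0,0,0,0],[1,5,0,0,0,0,0],[1,3,0,0,0,0,0],[1,1,0,0,0,0,0],[1,0,0,0,0,0,0],[1,0,0,0,0,0,0]]}}

```text
t: 15.62
eef_pos: [0.4626, 0.1061, 0.0513]
ee_rot: [3.142, 0.0, 0.411]
force: [-0.5, -0.5, -0.4]
width: 0.0116
gripper_force: 30.0
```

Emit:
{"op": "servo_tool", "data": {"deltas": [[1,1,0,0,0,0,0],[1,1,0,0,0,0,0],[1,1,0,0,0,0,0],[1,0,0,0,0,0,0]]}}

```text
t: 15.95
eef_pos: [0.4654, 0.1074, 0.0514]
ee_rot: [3.141, 0.0, 0.411]
force: [0.4, -0.6, -1.1]
width: 0.0117
gripper_force: 30.0
```

Emit:
{"op": "servo_tool", "data": {"deltas": [[1,1,0,0,0,0,0],[1,1,0,0,0,0,0],[1,0,0,0,0,0,0]]}}

```text
t: 16.2
eef_pos: [0.4668, 0.1077, 0.0512]
ee_rot: [3.141, 0.001, 0.411]
force: [-1.8, -2.6, -1.0]
width: 0.0116
gripper_force: 30.0
```

Contact has started. The lateral force suggests the clip sits slightly to the left.

Emit:
{"op": "servo_tool", "data": {"deltas": [[1,0.5,0.5,0,0,0,0],[1,0.5,0,0,0,0,0],[1,0,0,0,0,0,0]]}}

```text
t: 16.45
eef_pos: [0.4678, 0.1078, 0.0512]
ee_rot: [3.141, 0.001, 0.411]
force: [-2.3, -3.2, -1.4]
width: 0.0115
gripper_force: 30.0
```

Emit:
{"op": "servo_tool", "data": {"deltas": [[1,0.7,0,0,0,0,0],[1,0.7,0,0,0,0,0],[1,0,0,0,0,0,0]]}}

```text
t: 16.7
eef_pos: [0.4695, 0.1086, 0.0513]
ee_rot: [3.141, 0.001, 0.411]
force: [-2.8, -3.0, -1.0]
width: 0.012
gripper_force: 30.0
```

Emit:
{"op": "servo_tool", "data": {"deltas": [[1,0.7,0.7,0,0,0,0],[1,0.7,0,0,0,0,0],[1,0.7,0,0,0,0,0],[1,0,0,0,0,0,0]]}}

```text
t: 17.03
eef_pos: [0.473, 0.1097, 0.0518]
ee_rot: [-3.141, -0.002, 0.412]
force: [-0.8, -0.5, -1.6]
width: 0.0118
gripper_force: 30.0
```

Emit:
{"op": "servo_tool", "data": {"deltas": [[1,0.7,0,0,0,0,0],[1,0.7,0,0,0,0,0],[1,0,0,0,0,0,0]]}}

```text
t: 17.28
eef_pos: [0.4742, 0.1102, 0.0518]
ee_rot: [-3.141, -0.002, 0.412]
force: [1.1, -0.4, -1.8]
width: 0.0118
gripper_force: 30.0
```

The push has dropped and the clip is being pulled on, so the noses are past the neck. Continuing toward home.

Emit:
{"op": "servo_tool", "data": {"deltas": [[1,0.8,0,0.2,0,0,0],[1,0.8,0,0.2,0,0,0],[1,0.8,0,0,0,0,0],[1,0,0,0,0,0,0]]}}

```text
t: 17.62
eef_pos: [0.4763, 0.111, 0.0513]
ee_rot: [-3.141, -0.002, 0.412]
force: [1.3, 0.7, -1.7]
width: 0.0119
gripper_force: 30.0
```

Emit:
{"op": "servo_tool", "data": {"deltas": [[1,0.7,0,0,0,0,0],[1,0.7,0,0,0,0,0],[1,0,0,0,0,0,0]]}}

```text
t: 17.87
eef_pos: [0.4772, 0.1114, 0.0512]
ee_rot: [-3.142, -0.001, 0.412]
force: [2.8, 0.7, -1.5]
width: 0.012
gripper_force: 30.0
```

Emit:
{"op": "servo_tool", "data": {"deltas": [[1,0.7,0,0,0,0,0],[1,0.7,0,0,0,0,0],[1,0,0,0,0,0,0]]}}

```text
t: 18.12
eef_pos: [0.4783, 0.1118, 0.0511]
ee_rot: [-3.142, -0.0, 0.411]
force: [2.5, 0.6, 0.0]
width: 0.0119
gripper_force: 30.0
```

Emit:
{"op": "servo_tool", "data": {"deltas": [[1,0.6,0,0,0,0,0],[1,0.6,0,0,0,0,0],[1,0,0,0,0,0,0]]}}

```text
t: 18.37
eef_pos: [0.4792, 0.1122, 0.0511]
ee_rot: [-3.142, -0.0, 0.411]
force: [1.9, 0.6, -1.5]
width: 0.0117
gripper_force: 30.0
```

Emit:
{"op": "servo_tool", "data": {"deltas": [[1,0.5,0,0,0,0,0],[1,0.5,0,0,0,0,0],[1,0,0,0,0,0,0]]}}

```text
t: 18.62
eef_pos: [0.48, 0.1125, 0.051]
ee_rot: [3.142, 0.0, 0.411]
force: [1.1, 0.2, -0.3]
width: 0.012
gripper_force: 30.0
```

Emit:
{"op": "servo_tool", "data": {"deltas": [[1,0.5,0,0,0,0,0],[1,0.5,0,0,0,0,0],[1,0,0,0,0,0,0]]}}

```text
t: 18.87
eef_pos: [0.4808, 0.1128, 0.051]
ee_rot: [3.142, 0.0, 0.411]
force: [0.4, -0.2, -0.1]
width: 0.0123
gripper_force: 30.0
```

Emit:
{"op": "servo_tool", "data": {"deltas": [[1,0.4,0,0,0,0,0],[1,0.4,0,0,0,0,0],[1,0,0,0,0,0,0]]}}

```text
t: 19.12
eef_pos: [0.4814, 0.1131, 0.0509]
ee_rot: [3.142, 0.001, 0.411]
force: [-0.2, 0.9, -1.3]
width: 0.0119
gripper_force: 30.0
```

Emit:
{"op": "servo_tool", "data": {"deltas": [[1,0.4,0,0,0,0,0],[1,0,0,0,0,0,0]]}}

```text
t: 19.28
eef_pos: [0.482, 0.1133, 0.051]
ee_rot: [3.142, 0.0, 0.411]
force: [0.2, 0.5, -0.6]
width: 0.0119
gripper_force: 30.0
```

Emit:
{"op": "servo_tool", "data": {"deltas": [[1,0.4,0,0,0,0,0],[1,0,0,0,0,0,0]]}}

```text
t: 19.45
eef_pos: [0.4822, 0.1134, 0.051]
ee_rot: [3.142, 0.0, 0.411]
force: [-1.0, -0.9, -1.2]
width: 0.0119
gripper_force: 30.0
```

Emit:
{"op": "servo_tool", "data": {"deltas": [[1,0.4,0,0,0,0,0],[1,0,0,0,0,0,0]]}}

```text
t: 19.62
eef_pos: [0.4823, 0.1134, 0.0509]
ee_rot: [3.142, 0.001, 0.411]
force: [-1.6, -0.6, -1.0]
width: 0.0117
gripper_force: 30.0
```

The bridge has reached the neck and the push is rising. Continuing in small steps.

Emit:
{"op": "servo_tool", "data": {"deltas": [[1,0.5,0,0,0,0,0],[1,0,0,0,0,0,0]]}}

```text
t: 19.78
eef_pos: [0.4825, 0.1134, 0.0508]
ee_rot: [3.141, 0.002, 0.411]
force: [-4.2, -0.5, 0.0]
width: 0.0119
gripper_force: 30.0
```

Emit:
{"op": "servo_tool", "data": {"deltas": [[1,0.5,0,0,0,0,0],[1,0,0,0,0,0,0]]}}

```text
t: 19.95
eef_pos: [0.4826, 0.1134, 0.0507]
ee_rot: [3.141, 0.002, 0.411]
force: [-4.2, -1.1, 0.9]
width: 0.0121
gripper_force: 30.0
```

Emit:
{"op": "servo_tool", "data": {"deltas": [[1,0.5,0,0,0,0,0],[1,0,0,0,0,0,0]]}}

```text
t: 20.12
eef_pos: [0.4827, 0.1134, 0.0505]
ee_rot: [3.141, 0.003, 0.411]
force: [-5.5, -1.8, 0.9]
width: 0.0119
gripper_force: 30.0
```

Emit:
{"op": "servo_tool", "data": {"deltas": [[1,0.5,0,0,0,0,0],[1,0,0,0,0,0,0]]}}

```text
t: 20.28
eef_pos: [0.4827, 0.1133, 0.0504]
ee_rot: [3.141, 0.004, 0.411]
force: [-6.6, -1.3, 1.4]
width: 0.0118
gripper_force: 30.0
```

Emit:
{"op": "servo_tool", "data": {"deltas": [[1,0.5,0,0,0,0,0],[1,0,0,0,0,0,0]]}}

```text
t: 20.45
eef_pos: [0.4828, 0.1133, 0.0503]
ee_rot: [3.141, 0.005, 0.411]
force: [-8.1, -3.0, 1.2]
width: 0.0119
gripper_force: 30.0
```

Emit:
{"op": "servo_tool", "data": {"deltas": [[1,0.5,0,0,0,0,0],[1,0,0,0,0,0,0],[1,0,0,0,0,0,0],[1,0,0,0,0,0,0],[1,0,0,0,0,0,0]]}}

```text
t: 20.87
eef_pos: [0.4829, 0.1132, 0.0501]
ee_rot: [3.141, 0.006, 0.41]
force: [-7.2, -2.5, 1.2]
width: 0.0118
gripper_force: 30.0
```

Emit:
{"op": "servo_tool", "data": {"deltas": [[1,0.5,0,0,0,0,0],[1,0.3,0,0,0,0,0],[1,0,0,0,0,0,0],[1,0,0,0,0,0,0]]}}

```text
t: 21.2
eef_pos: [0.483, 0.1132, 0.0499]
ee_rot: [3.141, 0.007, 0.41]
force: [-9.3, -3.0, 1.7]
width: 0.0115
gripper_force: 30.0
```

The push is about 10 N. Holding briefly, then relaxing the push, opening and withdrawing upward.

Emit:
{"op": "servo_tool", "data": {"deltas": [[1,0.3,0,0,0,0,0],[1,0,0,0,0,0,0],[1,0,0,0,0,0,0],[1,0,0,0,0,0,0],[1,0,0,0,0,0,0]]}}

```text
t: 21.62
eef_pos: [0.483, 0.1132, 0.0498]
ee_rot: [3.141, 0.007, 0.41]
force: [-10.5, -3.2, 1.9]
width: 0.0117
gripper_force: 30.0
```

Emit:
{"op": "servo_tool", "data": {"deltas": [[1,-1,0,0,0,0,0],[1,-1,0,0,0,0,0],[1,-1,0,0,0,0,0],[1,-0.8,0,0,0,0,0],[1,0,0,0,0,0,0],[1,0,0,0,0,0,0]]}}

```text
t: 22.12
eef_pos: [0.4826, 0.1135, 0.0509]
ee_rot: [3.142, 0.001, 0.411]
force: [-4.3, -2.7, -1.6]
width: 0.012
gripper_force: 30.0
```

Emit:
{"op": "servo_tool", "data": {"deltas": [[0.5,-0.5,0,0,0,0,0],[-0.3,0,0,0,0,0,0],[-0.3,0,0,0,0,0,0],[-0.3,0,0,0,0,0,0],[-0.3,0,0,0,0,0,0],[-0.3,0,0,0,0,0,0],[-0.3,0,0,-4,0,0,0],[-0.3,0,0,-10,0,0,0],[-0.3,0,0,-20,0,0,0],[-0.3,0,0,-30,0,0,0],[-0.3,0,0,-30,0,0,0],[-0.3,-10,-20,-10,0,0,0],[-0.3,-10,-30,0,0,0,0],[-0.3,-10,-30,0,0,0,0],[-0.3,0,-30,0,0,0,0],[-0.3,0,-30,0,0,0,0],[-0.3,0,0,0,0,0,0]]}}

```text
t: 23.53
eef_pos: [0.3983, 0.2336, 0.156]
ee_rot: [-3.14, -0.002, 0.414]
force: [-0.2, 0.3, 0.6]
width: 0.0569
gripper_force: 0.0
```

Run:
```python
from h import *
y=.411; a=np.array([np.cos(y),np.sin(y),0]); Rz=R.from_euler('z',y).as_matrix()
o=np.array([.513,.1280,.0417]); ims=[]
for n in("side","top"):
    f=arm.grab_frame(n); u,v=px(f,[.5,.12,.045])[0].astype(int); h=32; k=12
    r=(u-h,v-h,u+h,v+h); im=cv2.resize(f["color"][r[1]:r[3],r[0]:r[2],::-1],None,fx=k,fy=k,interpolation=cv2.INTER_CUBIC)
    for p in CLIP[:3]:
        q=((px(f,p@Rz.T+o)-[r[0],r[1]]+.5)*k).astype(np.int32); cv2.polylines(im,[cv2.convexHull(q.reshape(-1,1,2))],True,(0,0,255),1)
    ims.append(im)
cv2.imwrite("pics/end.png",cv2.resize(np.hstack(ims),(800,400),interpolation=cv2.INTER_AREA))
```

```text
(no output)
```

View pics/end.png

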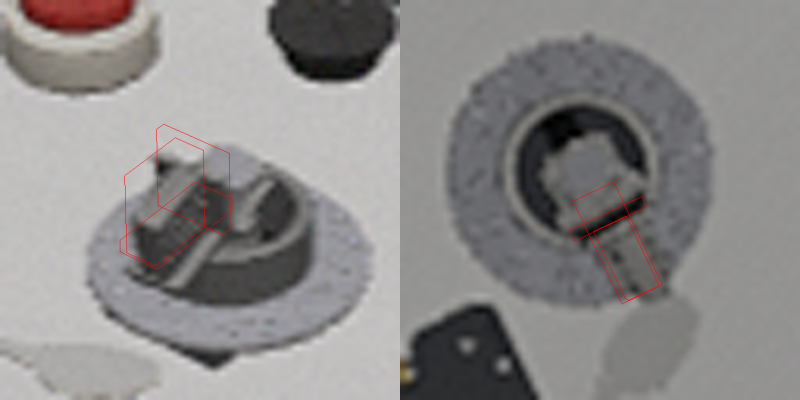

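The clip encircles the spindle. In the side view its rear hangs lower than the level model, with the spine's rear at (130,275) against (122,245) predicted. I'll estimate the tilt numerically.

Run:
```python
from h import *
f=arm.grab_frame("side"); u,v=px(f,[.5,.12,.045])[0].astype(int); r=np.array([u-32,v-32])
P=np.array([[-21,14,32],[-17,-14,32],[-49,8,0],[-49,-8,0],[-48,0,32]])/1e3
for t in(0,.1,.15,.2,.25,.3):
    M=R.from_euler('z',.411)*R.from_euler('y',-t)  # rear down
    # pivot: underside passes shaft edge (-11,40)
    z=.040+.011*np.sin(t) if t else .0417
    q=(px(f,M.apply(P)+[.513,.128,z])-r+.5)*6.25+[0,6]
    print(t,round(z,4),np.round(q).astype(int).tolist())
print(rec("clip_tab",f),rec("clip",f))
g=f["color"].mean(2).astype(int)
print(g[r[1]+20:r[1]+50,r[0]+16:r[0]+42])
```

```text
0 0.0417 [[156, 136], [230, 159], [120, 258], [158, 276], [139, 188]]
0.1 0.0411 [[151, 147], [224, 170], [121, 270], [158, 288], [133, 206]]
0.15 0.0416 [[148, 150], [221, 173], [122, 274], [159, 292], [131, 213]]
0.2 0.0422 [[146, 154], [219, 176], [123, 278], [160, 296], [129, 220]]
0.25 0.0427 [[143, 158], [216, 180], [124, 282], [161, 299], [127, 227]]
0.3 0.0433 [[141, 162], [214, 183], [125, 285], [162, 303], [126, 233]]
[(0.5, array([0.4843, 0.105 , 0.0503]))] [(0.16, array([0.5039, 0.0975, 0.0143]))]
[[192 193 192 188 190 190 194 190 193 191 188 191 192 192 188 189 192 194
  190 189 191 193 189 192 191 192]
 [193 192 191 190 192 193 192 190 194 195 190 192 192 191 189 190 192 190
  193 192 189 190 192 188 192 190]
 [192 189 190 191 190 192 191 191 192 192 190 189 190 193 191 191 190 194
  194 195 195 195 191 192 190 189]
 [192 194 191 193 193 192 190 189 192 190 193 192 195 191 192 195 196 177
  150 165 159 162 178 194 192 193]
 [193 191 192 195 191 191 193 194 184 160 170 170 193 195 192 195 184 159
  151 150 151 147 157 170 183 194]
 [192 191 189 191 192 191 194 181 132  9
[... 1985 characters left out ...]
75  55  68
   70  66  70  72  68  70  72  70]
 [151 151 154 154 142  67  61  90  95  68  64 105 138 130  92  59  66  69
   66  70  70  69  70  75  67  73]
 [155 150 148 152 156 148 108  63  55  77 105 135 135  97  58  61  67  66
   67  70  70  67  71  73  72  71]
 [146 141 163 169 149 155 156 158 154 115  66  59  72  58  61  63  64  65
   72  68  67  71  69  68  67  70]
 [128 150 142 151 150 153 156 148 150 158 148 106  69  67  60  59  65  65
   68  66  68  69  68  66  69  65]
 [134 137 153 151 152 153 151 152 158 147 132 158 155 153 118  89  81  62
   67  66  64  64  70  67  83 110]
 [131  94 139 153 155 150 154 151 150 149 151 151 152 151 150 148 155 149
  133 134 135 135 142 157 156 157]]
```

The relative corner positions give a droop of about 0.15 rad. That matches the clip's free play in the groove and is below the 0.25 limit, with the origin about 42 mm up. Handing in.

```bash
python3 -c "
from station import arm
print(arm.job_done())"
```

```text
the job is handed in; nothing more can be done
None
```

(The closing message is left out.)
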